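# Load the cell magazine and dispense the first cell

## Robot

A 6-joint arm with a two-finger parallel gripper is mounted at the origin on the work surface; the furniture and walls round the work are solid. World frame = base frame: x ahead of the robot, y to its left, z up, the work surface at z = 0. Lengths are in m, angles in rad, forces in N, time in s.
With the tool pointing down it reaches from about 0.325 to 0.775 m from the base axis. Payload 9.3 kg.
Tool frame: the origin (TCP) lies midway between the tips of the shut fingers; the grasp point (between the pads) lies 19 mm behind it; z points along the fingers, y is the line along which they close (so a half turn about z gives the same grasp; the last joint's range is limited). The gripper opens to 85 mm and grips with 20 to 120 N. Pads are 22 mm wide; open, the fingers measure 114 mm over their backs; the gripper's body (76 mm by 85 mm) begins 54 mm behind the grasp point. The pads swing forward as they close: fully open they stand 13 mm farther back than shut.
Start: joints at [-0.153, 0.259, 0.021, 1.334, 0, 1.418], TCP at [0.55, -0, 0.231] pointing down, gripper open.
Joint ranges: [-3.04, 3.04], [-0.91, 1.82], [-1.04, 1.36], [-1.92, 1.95], [-1.52, 1.45], [-3.14, 3.14]. Speed limits (rad/s): [2.22, 2.22, 2.79, 3.14, 3.14, 3.14].

## Interface

Orientations are given as a 3x3 rotation matrix whose columns are the frame's x, y, z axes.
In Python, from plant import telemetry, grab_frame, camera_params, job gives the robot as it stands.
- The arm moves only by the tool play_rows, never from a script. Its argument "steps" is a list that holds one entry, the list of rows, each a list of 7 numbers: the shift along the tool's x, y, z scaled (see below), then the turn, a rotation vector about the tool's x, y, z scaled (see below), then the gripper command: -1 is shut, 1 is fully open, values between are in proportion. In form: [[[dx, dy, dz, wx, wy, wz, jaw], ...]]. A call has exactly 8 rows; each row shifts and turns the commanded pose from where the row before left it, along the tool's axes as they then stand; what a row does not reach is not made up. The controller multiplies each number of a shift by 20 mm and each number of a turn by 0.15 rad. A row lasts 1/10 s, in which the tool goes at most 50 mm and 8.59 degrees, less where a joint would pass 70% of its speed; a pose out of reach is approached as far as the arm can. A call with a number of a shift or a turn outside -1 to 1 is refused whole. A call with a gripper value outside its range is refused whole. The fingers move at their own pace and stop on an object; "force" is the grip in N (left out, the last holds). Time passes only in rows, so rows that do not move let the fingers close, or fill a call up. It gives the time, the measured TCP pose, the force, the opening and the grip force at its end, in the units of the state.
- telemetry.observe(): the state, without advancing time (a new reading comes with each control period).
- grab_frame(name): name is "scene" or "side" or "wrist"; returns the picture (420x560x3 uint8, blue, green, red); there is no depth.
- camera_params(name): a dict with "mtx" (3x3 intrinsics, pixels), "k1" (the pictures are not rectified: a ray, as slopes to the right and down, at radius r is drawn at 1 + k1 r^2 times it, then the intrinsics apply), "eye" and "rotation" of the camera in the world; the wrist camera has in their place "hand_eye" (4x4, takes a point from camera to tool coordinates, whose origin is the TCP and whose axes are the flange's). Camera axes: x right, y down, z forward; pixel columns grow to the right and rows downward; lengths in m; the calibration is good to about 2 mm. A picture is of the moment at which its call begins: read the wrist's pose just before it. camera_params takes no time and is no camera call.
- job.hand_in(): hands the job in; it is judged then, once.
The state is a dict: "time_s": time; "joint_positions": joint angles; "dq": joint speeds; "joint_efforts": joint torques, N m; "eef_pos": TCP position; "eef_rot": TCP orientation; "contact_force": force on the tool from outside, world axes, zero at the start; "wrist_torque": the same for the moment, N m; "grip_width": opening from 0.0 (shut) to 1.0 (fully open); "finger_force": force on a finger pad.
Only numpy, scipy, OpenCV 4.12 (cv2) and the standard library are available. Lean on these libraries where they do the work, as an engineer would, in place of code of your own. Each camera call takes 0.05 s, during which the arm holds its last target. There are 200 camera calls.

## Task

Load the three cells into the top of the sloping gravity magazine one by one, so that they will come out in the order blue, green, orange: blue first, then green behind it, then orange, each resting against the one before. Then press the red plate fully down once and let it come up again, so that the blue cell alone rolls out to the bottom end and green and orange move up behind the stop. Do not knock over the oil flask or the bit holder.

Things in the scene. Friction and masses are not known exactly. Their poses are not given: they have to be found in the camera images.
- magazine: fixed grey chute on a base plate 112 x 226 mm; origin under its centre, z up. It runs along its y and falls 12 degrees to its -y end (outlet, robot's right; end wall 23 mm high); loading end at +y. Cells lie along x on two rails 24 to 48 mm either side of an open middle slot, room for fingers. 94 mm between side walls 24 mm high; open above except at the red plate. All its points listed lie on its middle plane x = 0
- load_place (a point): centre of a cell lying on the rails at the loading end: lay each cell in here. The side walls have flared guides here, up to 49 mm above the rails; 35 mm of free chute up the slope to low stops, 37 mm down to third_place. Released here, a cell rolls down by itself to the stop or the cell before it once no finger is in its way
- third_place (a point): centre of the third cell in the queue, 34 mm along the slope above second_place
- second_place (a point): centre of the second cell in the queue, 34 mm along the slope above gate_place
- gate_place (a point): centre of the first cell in the queue, lying against the spring stop
- outlet_place (a point): centre of a dispensed cell, lying against the end wall of the outlet, 54 mm along the slope below gate_place
- release (a joint): travel of the red plate, m: 0 up (it springs back), 0.020 fully down. It slides square to the slope, 12 degrees off vertical: going down it also moves toward the magazine's +y. Spring 2.4 N at the top, 6.4 N fully down. Down, its stop sinks below the rails and frees the first cell while a blade holds the second; as it comes up the queue moves up by one
- plate_top (a point): middle of the upper face of the red release plate (60 mm across the chute, 45 mm along it, inclined like the chute), about 112 mm above the table when up; moves with the plate
- carrier: fixed plywood carrier 110 x 244 mm, 6 mm thick, origin at the centre of its underside; three berths 82 mm apart along its y, the cells lie along its x between low black ridges (4 mm high, under the ends of the cells only, none within 21 mm of the middle)
- blue_cell: cylindrical rechargeable cell in a blue sleeve with black bands near both ends, 34 mm diameter, 82 mm long, about 170 g; both ends alike. Origin at its centre, x along its length. It rolls freely. It lies at the start on the carrier (centre 23 mm above the table) and which of the three berths it has varies
- green_cell: cylindrical rechargeable cell in a green sleeve with black bands near both ends, 34 mm diameter, 82 mm long, about 170 g; both ends alike. Origin at its centre, x along its length. It rolls freely. It lies at the start on the carrier (centre 23 mm above the table) and which of the three berths it has varies
- orange_cell: cylindrical rechargeable cell in an orange sleeve with black bands near both ends, 34 mm diameter, 82 mm long, about 170 g; both ends alike. Origin at its centre, x along its length. It rolls freely. It lies at the start on the carrier (centre 23 mm above the table) and which of the three berths it has varies
- oil_flask: small glass flask with a ball stopper, 60 mm wide, 106 mm high, loose, on the table nearer the robot; origin under its centre, z up
- bit_jar: round yellow and red holder full of screwdriver bits, 47 mm wide, 86 mm high, loose, on the far part of the table between the magazine and the carrier; origin under its centre, z up
Things that resemble listed ones, but are neither listed nor needed, are in the scene too. Of the things shaped like the blue_cell, the blue one is meant.

How it is judged:
By the outcome, as a careful person would: the job done as asked, in the order asked, and still so for the second after the job is handed in, with the robot touching nothing.
It also fails if it takes over 72 s, if anything falls off the work surface, if the arm or the gripper's body presses on something with over 40 N, if the wrist force passes 120 N, or if a joint passes its speed limit or range.

## Working session

There is one attempt and no reset: what is moved stays moved. The work goes in short steps, Python scripts to look and compute and a tool call to move; the robot and the scene stay as the last step left them, time stands still between calls to the robot, and variables do not carry over. Pictures are saved under pics/ and viewed, at most 10 in all, crops included, and the job is handed in when it is done.

Besides the shell and the picture viewer there is one more tool, called after "Emit:" by a JSON object that holds its "method" and its "body", one argument or row to a line. play_rows: Moves the arm, as the interface text tells. Its arguments: {"type":"object","properties":{"steps":{"type":"array"},"force":{"type":"number"}},"required":["steps"]}

```bash
ls; mkdir -p pics
python3 - <<'E'
from plant import telemetry, grab_frame, camera_params
import cv2
s=telemetry.observe();print(s)
for n in("scene","side","wrist"):
    print(n,camera_params(n)); cv2.imwrite(f"pics/{n}0.png",grab_frame(n))
E
```

```text
pics
{'time_s': 0.0, 'joint_positions': array([-1.52642056e-01,  2.59166999e-01,  2.07585885e-02,  1.33369148e+00,
       -2.58382213e-07,  1.41821609e+00]), 'dq': array([ 0.0002252 ,  0.00088496,  0.00012196, -0.00055862, -0.0003832 ,
        0.00226847]), 'joint_efforts': array([-2.65873996e-04, -5.55637658e+01,  3.44536042e+01,  1.31759423e-02,
       -2.94380488e-04,  4.47349430e-05]), 'eef_pos': array([5.49718958e-01, 1.53365437e-05, 2.30678604e-01]), 'eef_rot': array([[ 6.19474963e-05,  9.99999168e-01, -1.28844961e-03],
       [ 9.99999979e-01, -6.16924951e-05,  1.97952003e-04],
       [ 1.97872350e-04, -1.28846184e-03, -9.99999150e-01]]), 'contact_force': array([-0.13832973,  1.17612359,  0.37201495]), 'wrist_torque': array([0.02067934, 0.01207355, 0.00632502]), 'finger_force': 0.0, 'grip_width': 1.0009822674562008}
scene {'mtx': array([[415.04981367,   0.        , 280.38019409],
       [  0.        , 415.04981367, 219.69517161],
       [  0.        ,   0.        ,   1.        ]]), 'k1': -0.08248598187166503, 'eye': array([-0.28332073, -0.59421656,  0.58013832]), 'rotation': a
[... 405 characters left out ...]
': array([[ 0.34898197, -0.83862713,  0.41822975],
       [-0.93702944, -0.30574736,  0.1688028 ],
       [-0.01368997, -0.45080272, -0.89251862]])}
wrist {'mtx': array([[318.58030503,   0.        , 275.01950435],
       [  0.        , 318.58030503, 211.71920926],
       [  0.        ,   0.        ,   1.        ]]), 'k1': 0.0003270429768143491, 'hand_eye': array([[-9.09941824e-04, -9.53105650e-01, -3.02636402e-01,
         7.67410818e-02],
       [ 9.99998967e-01, -5.30554788e-04, -1.33581458e-03,
         3.17176816e-04],
       [ 1.11260723e-03, -3.02637305e-01,  9.53105148e-01,
        -1.42059808e-01],
       [ 0.00000000e+00,  0.00000000e+00,  0.00000000e+00,
         1.00000000e+00]])}
```

View pics/side0.png

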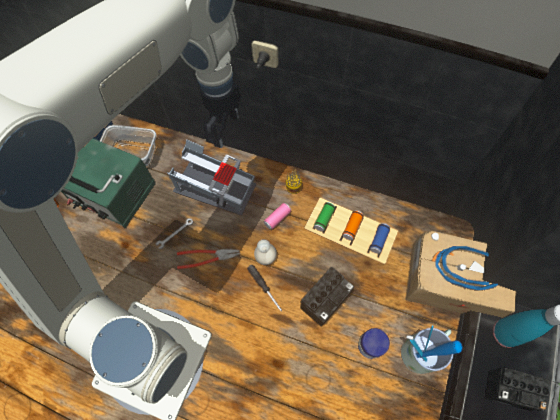

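View pics/scene0.png

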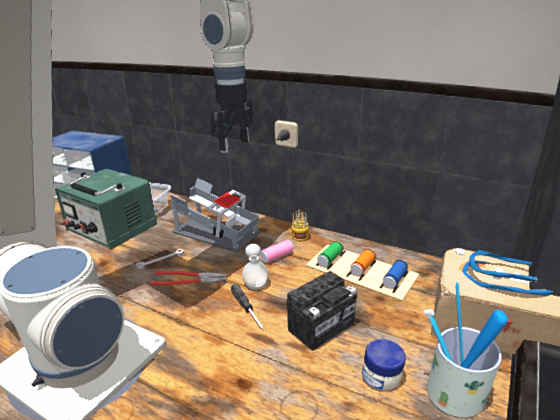

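The side view shows the cells green (326,215), orange (352,225) and blue (380,238) on the carrier. The magazine is at about (212,172), the flask at (265,252) and the bit holder at (294,182). There is also a pink decoy at (278,215).

```bash
python3 - <<'E'
import cv2, numpy as np
a=cv2.imread("pics/side0.png")[130:222,165:300]; b=cv2.imread("pics/scene0.png")[165:257,160:295]
f=lambda i:cv2.resize(i,None,fx=5.8,fy=5.8,interpolation=cv2.INTER_CUBIC)
cv2.imwrite("pics/c1.png",f(a));cv2.imwrite("pics/c2.png",f(b))
E
cat > h.py <<'E'
import numpy as np, cv2
from plant import telemetry, grab_frame, camera_params
def cam(n,s=None):
    p=camera_params(n)
    if n=="wrist":
        H=p["hand_eye"];s=s or telemetry.observe();R=s["eef_rot"]
        return p["mtx"],p["k1"],R@H[:3,3]+s["eef_pos"],R@H[:3,:3]
    return p["mtx"],p["k1"],p["eye"],p["rotation"]
def ray(c,u,v):
    K,k,e,R=c
    d=cv2.undistortPoints(np.array([[[u,v]]],float),K,np.array([k,0,0,0.]))[0,0]
    return e,R@np.array([d[0],d[1],1])
def onz(c,u,v,z):
    e,d=ray(c,u,v);return e+d*(z-e[2])/d[2]
def proj(c,P):
    K,k,e,R=c
    P=(np.atleast_2d(P)-e)@R
    q=P[:,:2]/P[:,2:];q=q*(1+k*(q**2).sum(1,keepdims=True))
    return q@K[:2,:2].T+K[:2,2]
def tri(obs):
    A=np.zeros((3,3));b=np.zeros(3)
    for c,u,v in obs:
        e,d=ray(c,u,v);d=d/np.linalg.norm(d);M=np.eye(3)-np.outer(d,d);A+=M;b+=M@e
    return np.linalg.solve(A,b)
E
python3 - <<'E'
from h import *
rng={"blue":(100,125,0),"green":(45,80,0),"orange":(5,20,0)}
for n in("side","scene"):
    im=cv2.imread(f"pics/{n}0.png");hsv=cv2.cvtColor(im,cv2.COLOR_BGR2HSV)
    for k,(lo,hi,_) in rng.items():
        m=cv2.inRange(hsv,(lo,170,70),(hi,255,255))
        x0,x1,y0,y1=(310,395,195,260) if n=="side" else (312,415,235,290)
        w=np.zeros_like(m);w[y0:y1,x0:x1]=m[y0:y1,x0:x1]
        nn,l,st,ce=cv2.connectedComponentsWithStats(w)
        i=1+st[1:,4].argmax();print(n,k,st[i],ce[i],onz(cam(n),*ce[i],.03))
E
```

```text
Traceback (most recent call last):
ValueError: attempt to get argmax of an empty sequence
```

View pics/c1.png

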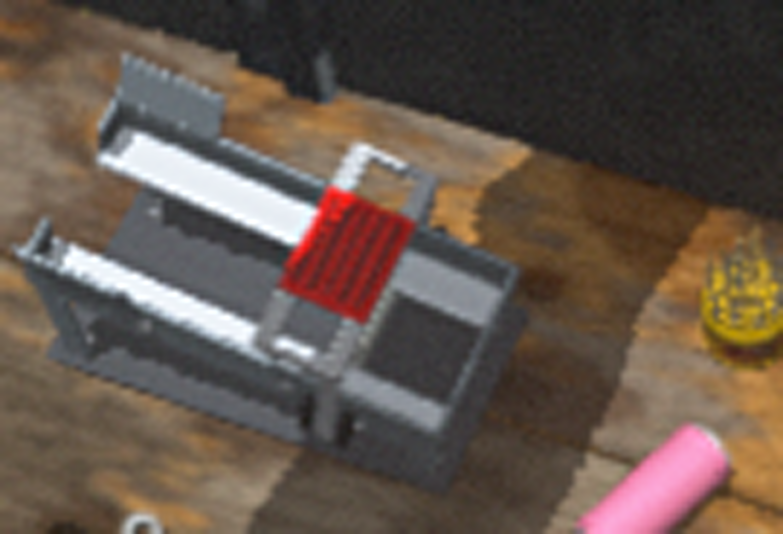

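View pics/wrist0.png

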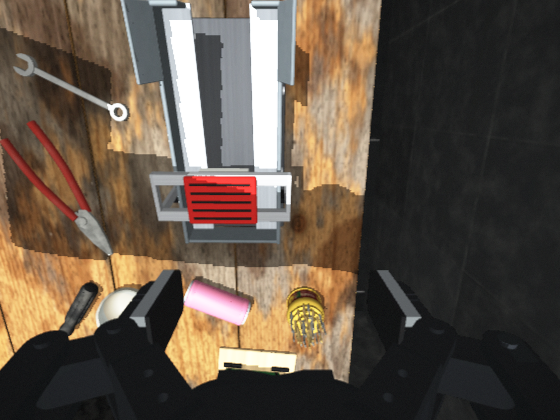

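The side crop shows the red plate at about (225,172) full-frame, with base corners at (241.7,214.5), (173.6,191.2) and (255.9,183.4). In the wrist view the red plate spans (185..257, 176..223), the rails run up to rows around 5, and the end wall is at row 242.

Run:
```python
from h import *
from scipy.optimize import least_squares
rng={"blue":(100,130),"green":(45,85),"orange":(3,20)}
for n in("side","scene"):
    im=cv2.imread(f"pics/{n}0.png");hsv=cv2.cvtColor(im,cv2.COLOR_BGR2HSV)
    for k,(lo,hi) in rng.items():
        m=cv2.inRange(hsv,(lo,200 if k=="orange" else 120,50),(hi,255,255))
        x0,x1,y0,y1=(310,395,195,260) if n=="side" else (312,415,235,290)
        w=np.zeros_like(m);w[y0:y1,x0:x1]=m[y0:y1,x0:x1]
        nn,l,st,ce=cv2.connectedComponentsWithStats(w)
        if nn<2: print(n,k,"none");continue
        i=1+st[1:,4].argmax();print(n,k,st[i],ce[i],onz(cam(n),*ce[i],.03))
s=cam("side")
B=[onz(s,*p,.004) for p in((241.7,214.5),(173.6,191.2),(255.9,183.4))]
print(B,np.linalg.norm(B[0]-B[1]),np.linalg.norm(B[0]-B[2]))
obs=[]
for n in("side","scene","wrist"):
    im=cv2.imread(f"pics/{n}0.png");hsv=cv2.cvtColor(im,cv2.COLOR_BGR2HSV)
    m=cv2.inRange(hsv,(0,150,60),(6,255,255))|cv2.inRange(hsv,(172,150,60),(180,255,255))
    w=np.zeros_like(m);x0,x1,y0,y1={"side":(205,245,155,192),"scene":(205,255,180,220),"wrist":(170,270,165,235)}[n]
    w[y0:y1,x0:x1]=m[y0:y1,x0:x1]
    w=cv2.morphologyEx(w,cv2.MORPH_CLOSE,np.ones((5,5)))
    c=max(cv2.findContours(w,0,2)[0],key=cv2.contourArea)
    h=cv2.convexHull(c)
    for e in np.arange(1,12,.5):
        q=cv2.approxPolyDP(h,e,True)[:,0]
        if len(q)==4:break
    print(n,q.tolist()); obs.append((cam(n),q))
def P(x):
    c,sn=np.cos(x[3]),np.sin(x[3]);R=np.array([[c,-sn,0],[sn,c,0],[0,0,1]])
    a=np.radians(12);L=np.array([[sx*.03,sy*.0225*np.cos(a),sy*.0225*np.sin(a)] for sx,sy in((1,1),(1,-1),(-1,-1),(-1,1))])
    return L@R.T+x[:3]
def f(x):
    r=[]
    for c,q in obs:
        p=proj(c,P(x));d=np.linalg.norm(p[:,None]-q[None],axis=2);j=d.argmin(1);r.append(((p-q[j])).ravel())
    return np.concatenate(r)
x=least_squares(f,[.48,.2,.112,0]).x
for y in (.16,.2,.24):
  o=least_squares(f,[.47,y,.112,0]);print(o.x,o.cost)
print(f(o.x).reshape(-1,2).round(1).tolist())
```

```text
side blue [373 226  16  22 203] [380.69950739 235.64039409] [ 0.51170668 -0.44624688  0.03      ]
side green [316 204  18  23 219] [325.26027397 214.07305936] [ 0.52205283 -0.28297443  0.03      ]
side orange [345 213  17  22 217] [353.640553   222.79262673] [ 0.52349693 -0.3654336   0.03      ]
scene blue [385 260  22  28 271] [397.41328413 270.42435424] [ 0.50928586 -0.45243312  0.03      ]
scene green [321 242  22  21 234] [332.42307692 250.84188034] [ 0.51934597 -0.28980314  0.03      ]
scene orange [355 250  20  21 198] [365.54545455 258.46969697] [ 0.52353983 -0.37239318  0.03      ]
[array([ 0.45068712, -0.05541507,  0.004     ]), array([0.45133276, 0.16780669, 0.004     ]), array([ 0.56054831, -0.0552406 ,  0.004     ])] 0.22322268972350756 0.10986133136234914
side [[222, 162], [235, 168], [227, 184], [214, 179]]
scene [[239, 198], [228, 207], [214, 201], [227, 192]]
wrist [[184, 177], [254, 177], [256, 222], [191, 223]]
[0.504305   0.00409012 0.11271426 0.00850029] 16.030600191061
[0.504305   0.00409012 0.11271426 0.00850029] 16.030600191058916
[0.504305   0.00409012 0.11271426 0.00850029] 16.030600191060316
[[0.2, 0.1], [2.2, 0.4], [1.6, 2.2], [-0.8, 0.8], [-0.8, -0.0], [1.2, 0.2], [-0.6, 0.3], [-1.0, -0.2], [1.9, -1.3], [1.9, 0.9], [-1.1, 0.5], [-1.9, -0.6]]
```

Emit:
{"method": "play_rows", "body": {
  "steps": [
    [[0.8, 0, 0, 0, 0, 0, 0.3], [0.8, 0, 0, 0, 0, 0, 0.3], [0.8, 0, 0, 0, 0, 0, 0.3], [0.8, 0, 0, 0, 0, 0, 0.3], [0.6, 0, 0, 0, 0, 0, 0.3], [0.2, 0, 0, 0, 0, 0, 0.3], [0, 0, 0, 0, 0, 0, 0.3], [0, 0, 0, 0, 0, 0, 0.3]]
  ]
}}

```text
time_s: 0.95
eef_pos: [0.55, 0.0799, 0.2312]
eef_rot: [[-0.0, 1.0, -0.0], [1.0, 0.0, -0.0], [-0.0, -0.0, -1.0]]
contact_force: [-0.6, 0.5, -0.0]
grip_width: 0.651
finger_force: 0.0
```

Run:
```python
from h import *
import pickle
s=telemetry.observe();im=grab_frame("wrist");cv2.imwrite("pics/w1.png",im);pickle.dump(s,open("w1.pkl","wb"));print(s["time_s"],s["eef_pos"],s["grip_width"],s["joint_positions"])
```

```text
0.95 [0.55001668 0.07986803 0.2312338 ] 0.6508899913024911 [-6.69472444e-03  2.68605451e-01  3.52574140e-02  1.33751218e+00
 -1.75014909e-04  1.56400690e+00]
```

View pics/w1.png

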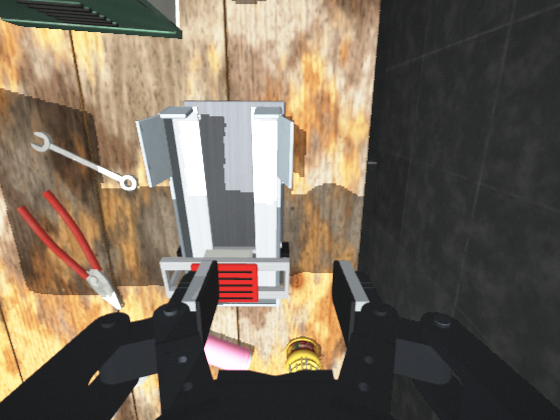

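The wrist view shows the loading end with rails at columns 178–205 and 252–280, low stops at about row 113, the base's far edge at row 101 spanning (184..285), and the slot in between.

```bash
python3 - <<'E'
from h import *
import pickle
s=pickle.load(open("w1.pkl","rb"));c=cam("wrist",s)
g=cv2.cvtColor(cv2.imread("pics/w1.png"),cv2.COLOR_BGR2GRAY).astype(int)
for p in((184,101),(285,101)): print("base",onz(c,*p,.004).round(4))
for r in range(104,240,8):
    d=np.diff(cv2.GaussianBlur(g[r:r+1].astype(np.float32),(3,1),0)[0])
    # sep -> height of pts via search so that x separation =48mm
    L=190+d[190:220].argmin()+.5; R=240+d[240:262].argmax()+.5
    zs=np.linspace(0,.15,301);sep=[onz(c,R,r,z)[0]-onz(c,L,r,z)[0] for z in zs]
    z=zs[np.abs(np.array(sep)-.048).argmin()]
    a,b=onz(c,L,r,z),onz(c,R,r,z)
    print(r,L,R,"z",z.round(4),"y",a[1].round(4),"xc",((a+b)/2)[0].round(4))
E
python3 -c "
import cv2;i=cv2.imread('pics/w1.png')[92:262,130:300];cv2.imwrite('pics/w1c.png',cv2.resize(i,None,fx=3.5,fy=3.5,interpolation=cv2.INTER_CUBIC))"
```

```text
base [0.4502 0.1666 0.004 ]
base [0.5608 0.1665 0.004 ]
104 211.5 242.5 z 0.0 y 0.1636 xc 0.4966
112 197.5 250.5 z 0.071 y 0.1554 xc 0.5038
120 198.5 250.5 z 0.0675 y 0.1483 xc 0.5033
128 199.5 251.5 z 0.0695 y 0.1413 xc 0.5042
136 200.5 251.5 z 0.066 y 0.1338 xc 0.5038
144 200.5 251.5 z 0.0685 y 0.1267 xc 0.5038
152 201.5 251.5 z 0.0645 y 0.1187 xc 0.5034
160 202.5 252.5 z 0.067 y 0.1114 xc 0.5043
168 203.5 252.5 z 0.063 y 0.103 xc 0.5039
176 204.5 252.5 z 0.059 y 0.0943 xc 0.5034
184 205.5 252.5 z 0.0545 y 0.0851 xc 0.5029
192 206.5 253.5 z 0.057 y 0.0773 xc 0.5039
200 207.5 253.5 z 0.053 y 0.0677 xc 0.5035
208 208.5 253.5 z 0.0485 y 0.0576 xc 0.5029
216 208.5 254.5 z 0.058 y 0.0518 xc 0.5045
224 209.5 254.5 z 0.0535 y 0.0413 xc 0.504
232 210.5 254.5 z 0.049 y 0.0304 xc 0.5035
```

View pics/w1c.png

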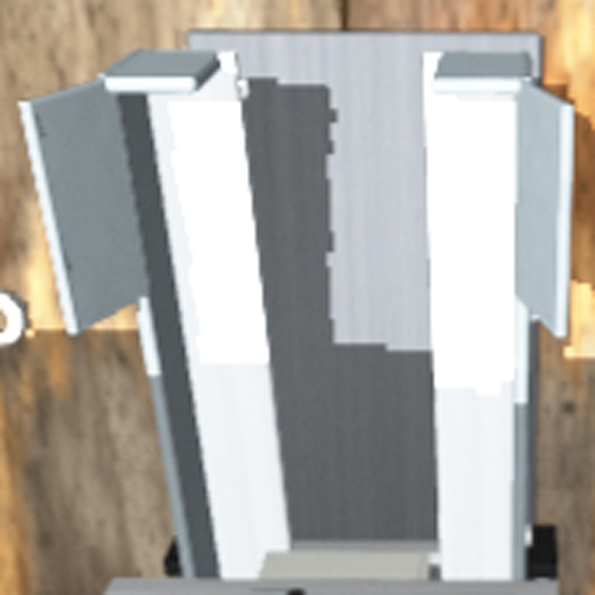

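Emit:
{"method": "play_rows", "body": {
  "steps": [
    [[-1, 0, 0, 0, 0, -1, 0.3], [-0.99, -0.15, 0, 0, 0, -1, 0.3], [-0.96, -0.3, 0, 0, 0, -1, 0.3], [-0.9, -0.43, 0, 0, 0, -1, 0.3], [-0.83, -0.56, 0, 0, 0, -1, 0.3], [-0.73, -0.68, 0, 0, 0, -1, 0.3], [-0.62, -0.78, 0, 0, 0, -1, 0.3], [-0.5, -0.87, 0, 0, 0, -1, 0.3]]
  ]
}}

```text
time_s: 1.8
eef_pos: [0.55, -0.0816, 0.2313]
eef_rot: [[-0.934, 0.358, 0.0], [0.358, 0.934, -0.0], [-0.0, -0.0, -1.0]]
contact_force: [0.8, 0.0, -0.1]
grip_width: 0.646
finger_force: 0.0
```

Emit:
{"method": "play_rows", "body": {
  "steps": [
    [[-0.36, -0.93, 0, 0, 0, -1, 0.3], [-0.22, -0.98, 0, 0, 0, -1, 0.3], [-0.07, -1, 0, 0, 0, -0.472, 0.3], [0, -1, 0, 0, 0, 0, 0.3], [0, -1, 0, 0, 0, 0, 0.3], [0, -1, 0, 0, 0, 0, 0.3], [0, -1, 0, 0, 0, 0, 0.3], [0, -1, 0, 0, 0, 0, 0.3]]
  ]
}}

```text
time_s: 2.6
eef_pos: [0.5499, -0.2418, 0.2313]
eef_rot: [[-1.0, 0.001, 0.0], [0.001, 1.0, -0.0], [-0.0, -0.0, -1.0]]
contact_force: [0.7, 0.5, 0.3]
grip_width: 0.649
finger_force: 0.0
```

Emit:
{"method": "play_rows", "body": {
  "steps": [
    [[0.5, -1, 0, 0, 0, 0, 0.3], [0.5, -1, 0, 0, 0, 0, 0.3], [0.5, -1, 0, 0, 0, 0, 0.3], [0.5, -1, 0, 0, 0, 0, 0.3], [0, -0.6, 0, 0, 0, 0, 0.3], [0, 0, 0, 0, 0, 0, 0.3], [0, 0, 0, 0, 0, 0, 0.3], [0, 0, 0, 0, 0, 0, 0.3]]
  ]
}}

```text
time_s: 3.4
eef_pos: [0.5105, -0.3314, 0.2313]
eef_rot: [[-1.0, -0.001, -0.0], [-0.001, 1.0, 0.0], [0.0, 0.0, -1.0]]
contact_force: [-0.1, 0.4, 0.8]
grip_width: 0.645
finger_force: 0.0
```

Run:
```python
from h import *
import pickle
s=telemetry.observe();im=grab_frame("wrist");cv2.imwrite("pics/w2.png",im);pickle.dump(s,open("w2.pkl","wb"));print(s["time_s"],s["eef_pos"],s["eef_rot"].round(3).tolist(),s["joint_positions"])
```

```text
3.4 [ 0.51052648 -0.33139376  0.23125381] [[-1.0, -0.001, -0.0], [-0.001, 1.0, 0.0], [0.0, 0.0, -1.0]] [-7.13640689e-01  3.60662943e-01  1.69453787e-01  1.37981794e+00
  1.94925368e-04 -7.14506457e-01]
```

View pics/w2.png

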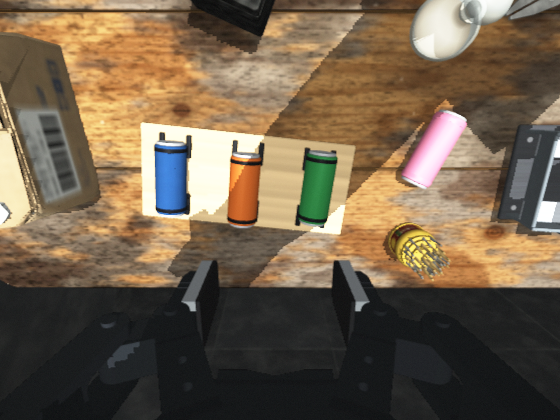

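The wrist view shows blue at (171,178), orange at (245,188) and green at (317,188), with the carrier corners at about (143,123), (354,146), (341,234) and (143,215). The carrier is turned by about 6°.

Run:
```python
from h import *
import pickle
s=pickle.load(open("w2.pkl","rb"));c=cam("wrist",s)
C=[onz(c,*p,.006) for p in((142,123),(354,146),(341,234),(142,215))]
print(np.round(C,4).tolist(),[np.linalg.norm(C[i]-C[i-1]).round(4) for i in range(4)])
m=np.mean(C,0);a=C[1]-C[0];b=C[2]-C[3];d=(a+b)[:2];d/=np.linalg.norm(d);print("centre",m.round(4),"yaw",np.arctan2(-d[0],d[1]))
for k in(-1,0,1):print("berth",(m[:2]+k*.082*d).round(4))
hsv=cv2.cvtColor(cv2.imread("pics/w2.png"),cv2.COLOR_BGR2HSV)
for k,(lo,hi,x0,x1) in {"blue":(100,130,150,192),"orange":(3,17,222,268),"green":(45,88,296,340)}.items():
    w=np.zeros(hsv.shape[:2],np.uint8);w[130:232,x0:x1]=cv2.inRange(hsv,(lo,150,40),(hi,255,255))[130:232,x0:x1]
    w=cv2.morphologyEx(cv2.morphologyEx(w,cv2.MORPH_OPEN,np.ones((3,3))),cv2.MORPH_CLOSE,np.ones((9,9)))
    r=cv2.minAreaRect(np.argwhere(w)[:,::-1].astype(np.float32));p=onz(c,*r[0],.030)
    q=cv2.boxPoints(r);print(k,r,p.round(4))
```

```text
[[0.4461, -0.48, 0.006], [0.4713, -0.2425, 0.006], [0.5784, -0.2506, 0.006], [0.5537, -0.4935, 0.006]] [np.float64(0.1084), np.float64(0.2388), np.float64(0.1074), np.float64(0.2442)]
centre [ 0.5124 -0.3666  0.006 ] yaw -0.10344623816367308
berth [ 0.5039 -0.4482]
berth [ 0.5124 -0.3666]
berth [ 0.5208 -0.2851]
blue ((170.5, 177.0), (64.0, 31.0), 90.0) [ 0.5021 -0.4463  0.03  ]
orange ((243.4645233154297, 188.57945251464844), (29.516159057617188, 63.7581672668457), 3.5035314559936523) [ 0.5151 -0.367   0.03  ]
green ((316.5556945800781, 190.10079956054688), (29.274526596069336, 56.522178649902344), 7.943471908569336) [ 0.5168 -0.2862  0.03  ]
```

Emit:
{"method": "play_rows", "body": {
  "steps": [
    [[0.06, -0.96, 0.8, 0, 0, 0, 0.3], [0.06, -0.96, 0.8, 0, 0, 0, 0.3], [0.06, -0.96, 0.8, 0, 0, 0, 0.3], [0.06, -0.96, 0.8, 0, 0, 0, 0.3], [0.06, -0.96, 0.8, 0, 0, 0, 0.3], [0.08, -0.98, 0.8, 0, 0, 0.69, 0.3], [0, 0, 0.8, 0, 0, 0, 0.3], [0, 0, 0.8, 0, 0, 0, 0.3]]
  ],
  "force": 30
}}

```text
time_s: 4.25
eef_pos: [0.5018, -0.4496, 0.101]
eef_rot: [[-0.994, 0.105, -0.001], [0.105, 0.994, 0.001], [0.001, 0.001, -1.0]]
contact_force: [-0.5, 0.4, -0.8]
grip_width: 0.652
finger_force: 0.0
```

Emit:
{"method": "play_rows", "body": {
  "steps": [
    [[0, 0, 0.9, 0, 0, 0, 0.3], [0, 0, 0.9, 0, 0, 0, 0.3], [0, 0, 0.9, 0, 0, 0, 0.3], [0, 0, 0.8, 0, 0, 0, 0.3], [0, 0, 0.7, 0, 0, 0, 0.3], [0, 0, 0.5, 0, 0, 0, 0.3], [0, 0, 0, 0, 0, 0, 0.0], [0, 0, 0, 0, 0, 0, -0.5]]
  ]
}}

```text
time_s: 5.05
eef_pos: [0.5026, -0.4481, 0.0094]
eef_rot: [[-0.995, 0.103, 0.0], [0.103, 0.995, -0.0], [-0.0, -0.0, -1.0]]
contact_force: [-0.2, -1.4, -2.1]
grip_width: 0.385
finger_force: 30.5
```

Emit:
{"method": "play_rows", "body": {
  "steps": [
    [[0, 0, 0, 0, 0, 0, -0.6], [0, 0, 0, 0, 0, 0, -0.8], [0, 0, 0, 0, 0, 0, -1], [0, 0, 0, 0, 0, 0, -1], [0, 0, 0, 0, 0, 0, -1], [0, 0, -0.3, 0, 0, 0, -1], [0, 0, -0.6, 0, 0, 0, -1], [0, 0, -0.6, 0, 0, 0, -1]]
  ]
}}

```text
time_s: 5.85
eef_pos: [0.5026, -0.4479, 0.0405]
eef_rot: [[-0.995, 0.103, 0.0], [0.103, 0.995, -0.0], [-0.0, -0.0, -1.0]]
contact_force: [1.1, -0.1, -1.3]
grip_width: 0.385
finger_force: 30.5
```

Run:
```python
from h import *
s=telemetry.observe();print(s["time_s"],s["eef_pos"])
im=grab_frame("side");a=im[185:275,300:410];w=grab_frame("wrist")
cv2.imwrite("pics/g1.png",np.hstack([cv2.resize(a,(440,360),interpolation=cv2.INTER_CUBIC),cv2.resize(w[150:420,130:430],(360,360))]))
```

```text
5.85 [ 0.50263214 -0.44785106  0.04050106]
```

View pics/g1.png

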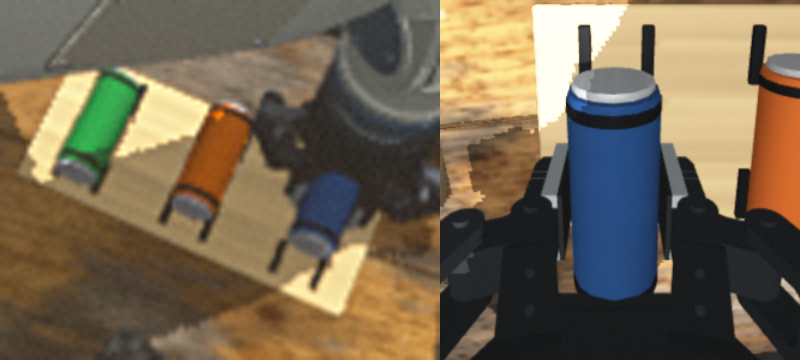

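The blue cell is held squarely between the pads and the other two are undisturbed. I'll measure how well it is centred along the tool's x.

Run:
```python
from h import *
p=camera_params("wrist");H=p["hand_eye"];c=(p["mtx"],p["k1"],H[:3,3],H[:3,:3])
for v in(202,207,221,373):print(v,onz(c,276,v,-.0306).round(4))
```

```text
202 [ 0.0454 -0.0003 -0.0306]
207 [ 0.0435 -0.0003 -0.0306]
221 [ 0.0381 -0.0003 -0.0306]
373 [-0.0321 -0.0003 -0.0306]
```

Emit:
{"method": "play_rows", "body": {
  "steps": [
    [[0, 0, -1, 0, 0, -0.69, -1], [0, 0, -1, 0, 0, 0, -1], [0, 0, -1, 0, 0, 0, -1], [0, 1, -1, 0, 0, 0, -1], [0, 1, -1, 0, 0, 0, -1], [0, 1, -1, 0, 0, 0, -1], [0, 1, -1, 0, 0, 0, -1], [0, 1, -1, 0, 0, 0, -1]]
  ]
}}

```text
time_s: 6.75
eef_pos: [0.5024, -0.3469, 0.2003]
eef_rot: [[-1.0, 0.0, 0.0], [0.0, 1.0, -0.0], [-0.0, -0.0, -1.0]]
contact_force: [0.3, 0.1, -1.8]
grip_width: 0.389
finger_force: 30.6
```

Emit:
{"method": "play_rows", "body": {
  "steps": [
    [[0, 1, 0, 0, 0, 0, -1], [0, 1, 0, 0, 0, 0, -1], [0, 1, 0, 0, 0, 0, -1], [0, 1, 0, 0, 0, 0, -1], [0, 1, 0, 0, 0, 0, -1], [0, 1, 0, 0, 0, 0, -1], [0, 1, 0, 0, 0, 0, -1], [0, 1, 0, 0, 0, 0, -1]]
  ]
}}

```text
time_s: 7.55
eef_pos: [0.5023, -0.186, 0.1989]
eef_rot: [[-1.0, -0.0, -0.0], [-0.0, 1.0, 0.0], [0.0, 0.0, -1.0]]
contact_force: [1.6, -0.6, -1.1]
grip_width: 0.388
finger_force: 30.6
```

Emit:
{"method": "play_rows", "body": {
  "steps": [
    [[0, 1, 0, 0, 0, 0, -1], [0, 1, 0, 0, 0, 0, -1], [0, 1, 0, 0, 0, 0, -1], [0, 1, 0, 0, 0, 0, -1], [0, 1, 0, 0, 0, 0, -1], [0, 1, 0, 0, 0, 0, -1], [0, 1, 0, 0, 0, 0, -1], [0, 1, 0, 0, 0, 0, -1]]
  ]
}}

```text
time_s: 8.35
eef_pos: [0.502, -0.0261, 0.199]
eef_rot: [[-1.0, -0.0, -0.0], [-0.0, 1.0, 0.0], [0.0, 0.0, -1.0]]
contact_force: [0.0, -0.4, -1.4]
grip_width: 0.382
finger_force: 30.6
```

Emit:
{"method": "play_rows", "body": {
  "steps": [
    [[-0.05, 1, 0, 0, 0, 0, -1], [-0.05, 1, 0, 0, 0, 0, -1], [-0.05, 1, 0, 0, 0, 0, -1], [-0.05, 1, 0, 0, 0, 0, -1], [-0.05, 1, 0.2, 0, 0, 0, -1], [0, 1, 0.6, 0, 0, 0, -1], [0, 0.7, 0.8, 0, 0, 0, -1], [0, 0.35, 0.9, 0, 0, 0, -1]]
  ]
}}

```text
time_s: 9.15
eef_pos: [0.507, 0.1151, 0.1487]
eef_rot: [[-1.0, -0.001, 0.0], [-0.001, 1.0, 0.0], [-0.0, 0.0, -1.0]]
contact_force: [0.9, 0.4, -1.2]
grip_width: 0.387
finger_force: 30.6
```

Emit:
{"method": "play_rows", "body": {
  "steps": [
    [[0, 0, 0.8, 0, 0, 0, -1], [0, 0, 0.7, 0, 0, 0, -1], [0, 0, 0.6, 0, 0, 0, -1], [0, 0, 0.5, 0, 0, 0, -1], [0, 0, 0.5, 0, 0, 0, -1], [0, 0, 0.3, 0, 0, 0, -1], [0, 0, 0.2, 0, 0, 0, -1], [0, 0, 0, 0, 0, 0, -1]]
  ]
}}

```text
time_s: 9.95
eef_pos: [0.507, 0.1132, 0.0773]
eef_rot: [[-1.0, 0.0, -0.001], [0.0, 1.0, -0.0], [0.001, -0.0, -1.0]]
contact_force: [-5.5, -0.3, 2.4]
grip_width: 0.385
finger_force: 32.1
```

Run:
```python
from h import *
s=telemetry.observe();print(s["time_s"],s["eef_pos"],s["contact_force"])
w=grab_frame("wrist");a=grab_frame("side")[130:222,165:300]
cv2.imwrite("pics/p1.png",np.hstack([cv2.resize(w,(480,360)),cv2.resize(a,(320,360))]))
```

```text
9.95 [0.50696053 0.11319061 0.07732396] [-5.50889443 -0.26197191  2.43439508]
```

View pics/p1.png

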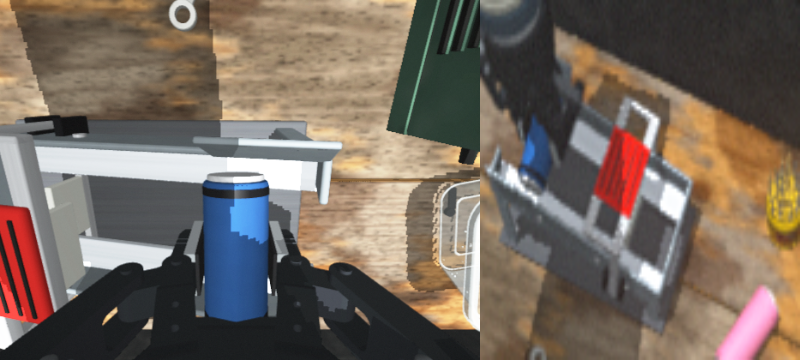

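A force of -5.5 N in x shows the cell touching the far guide, and the picture also shows it sitting toward the far side. I'll shift 4 mm nearer the robot and lower it gently.

Emit:
{"method": "play_rows", "body": {
  "steps": [
    [[0.1, 0, 0, 0, 0, 0, -1], [0.1, 0, 0, 0, 0, 0, -1], [0, 0, 0.1, 0, 0, 0, -1], [0, 0, 0.1, 0, 0, 0, -1], [0, 0, 0.1, 0, 0, 0, -1], [0, 0, 0, 0, 0, 0, -1], [0, 0, 0, 0, 0, 0, -1], [0, 0, 0, 0, 0, 0, -1]]
  ]
}}

```text
time_s: 10.85
eef_pos: [0.5057, 0.113, 0.0725]
eef_rot: [[-1.0, 0.0, 0.005], [0.0, 1.0, -0.0], [-0.005, -0.0, -1.0]]
contact_force: [5.0, -1.7, 7.0]
grip_width: 0.387
finger_force: 33.0
```

Emit:
{"method": "play_rows", "body": {
  "steps": [
    [[0, 0, -0.2, 0, 0, 0, -1], [0, 0, -0.2, 0, 0, 0, -1], [0, 0, 0, 0, 0, 0, -1], [0, 0, 0, 0, 0, 0, -1], [0, 0, 0, 0, 0, 0, -1], [0, 0, 0, 0, 0, 0, -1], [0, 0, 0, 0, 0, 0, -1], [0, 0, 0, 0, 0, 0, -1]]
  ]
}}

```text
time_s: 11.65
eef_pos: [0.5035, 0.1133, 0.0792]
eef_rot: [[-1.0, -0.0, -0.0], [-0.0, 1.0, 0.0], [0.0, 0.0, -1.0]]
contact_force: [-0.8, -0.1, -1.6]
grip_width: 0.382
finger_force: 32.2
```

Run:
```python
from h import *
s=telemetry.observe();print(s["contact_force"],s["wrist_torque"],s["eef_pos"])
w=grab_frame("wrist");cv2.imwrite("pics/p2.png",w)
g=cv2.cvtColor(w,cv2.COLOR_BGR2GRAY)
for c in(262,275,288):print(c,g[150:235:2,c].tolist())
```

```text
[-0.82909037 -0.06033052 -1.58570882] [ 0.00020981  0.00121425 -0.04147427] [0.50346778 0.11325963 0.07918917]
262 [165, 166, 166, 163, 162, 165, 166, 169, 164, 103, 114, 144, 151, 149, 107, 93, 90, 91, 89, 89, 125, 238, 237, 237, 237, 183, 125, 124, 125, 126, 126, 207, 226, 215, 160, 55, 82, 85, 84, 41, 36, 34, 36]
275 [166, 169, 166, 164, 161, 165, 166, 168, 164, 133, 93, 134, 148, 148, 123, 89, 92, 103, 116, 115, 114, 255, 255, 255, 238, 158, 134, 135, 139, 124, 124, 249, 255, 255, 255, 89, 149, 158, 130, 81, 70, 67, 66]
288 [166, 167, 166, 163, 161, 164, 165, 167, 164, 154, 110, 209, 240, 244, 234, 125, 118, 119, 116, 115, 114, 255, 255, 255, 237, 187, 131, 132, 129, 121, 130, 255, 255, 255, 235, 76, 148, 151, 152, 69, 56, 55, 56]
```

Emit:
{"method": "play_rows", "body": {
  "steps": [
    [[0.12, 0, 0, 0, 0, 0, -1], [0, 0, 0.1, 0, 0, 0, -1], [0, 0, 0.1, 0, 0, 0, -1], [0, 0, 0.05, 0, 0, 0, -1], [0, 0, 0.05, 0, 0, 0, -1], [0, 0, 0.05, 0, 0, 0, -1], [0, 0, 0, 0, 0, 0, -1], [0, 0, 0, 0, 0, 0, -1]]
  ]
}}

```text
time_s: 12.5
eef_pos: [0.5014, 0.1133, 0.0727]
eef_rot: [[-1.0, 0.0, 0.001], [0.0, 1.0, 0.0], [-0.001, 0.0, -1.0]]
contact_force: [0.5, -0.0, 4.1]
grip_width: 0.383
finger_force: 32.7
```

Run:
```python
from h import *
s=telemetry.observe();print(s["contact_force"],s["wrist_torque"],s["eef_pos"])
```

```text
[ 0.48195945 -0.01417658  4.12587357] [0.04791088 0.16380081 0.03616134] [0.5014448  0.1132545  0.07266353]
```

Emit:
{"method": "play_rows", "body": {
  "steps": [
    [[0, 0, 0, 0, 0, 0, -0.1], [0, 0, 0, 0, 0, 0, 0.1], [0, 0, 0, 0, 0, 0, 0.3], [0, 0, 0, 0, 0, 0, 0.3], [0, 0, -0.3, 0, 0, 0, 0.3], [0, 0, -0.5, 0, 0, 0, 0.3], [0, 0, -0.8, 0, 0, 0, 0.3], [0, 0, -1, 0, 0, 0, 0.3]]
  ]
}}

```text
time_s: 13.3
eef_pos: [0.5009, 0.1133, 0.1253]
eef_rot: [[-1.0, -0.0, -0.001], [-0.0, 1.0, 0.0], [0.001, 0.0, -1.0]]
contact_force: [0.3, -0.7, 0.3]
grip_width: 0.649
finger_force: 0.0
```

Emit:
{"method": "play_rows", "body": {
  "steps": [
    [[0, 0, -1, 0, 0, 0, 0.3], [0, 0, -1, 0, 0, 0, 0.3], [0, -1, -1, 0, 0, 0, 0.3], [0, -1, -0.7, 0, 0, 0, 0.3], [0, -1, 0, 0, 0, 0, 0.3], [0, -1, 0, 0, 0, 0, 0.3], [0, -1, 0, 0, 0, 0, 0.3], [0, -1, 0, 0, 0, 0, 0.3]]
  ]
}}

```text
time_s: 14.1
eef_pos: [0.5011, -0.0075, 0.1994]
eef_rot: [[-1.0, -0.0, 0.001], [-0.0, 1.0, -0.0], [-0.001, -0.0, -1.0]]
contact_force: [0.1, -1.5, 0.2]
grip_width: 0.647
finger_force: 0.0
```

Run:
```python
from h import *
s=telemetry.observe();print(s["eef_pos"])
for n in("side","scene"):
    im=grab_frame(n);cv2.imwrite(f"pics/{n}2.png",im)
    hsv=cv2.cvtColor(im,cv2.COLOR_BGR2HSV)
    x0,x1,y0,y1=(165,260,130,215) if n=="side" else (165,265,170,255)
    w=np.zeros(hsv.shape[:2],np.uint8);w[y0:y1,x0:x1]=cv2.inRange(hsv,(105,140,50),(125,255,255))[y0:y1,x0:x1]
    nn,l,st,ce=cv2.connectedComponentsWithStats(w)
    for i in range(1,nn):
        if st[i,4]>8:print(n,st[i],ce[i],onz(cam(n),*ce[i],.075))
# expected blue gate centre
for n in("side","scene"):print(n,proj(cam(n),[[.504,.017,.068],[.504,.113,.086]]))
```

```text
[ 0.50112217 -0.0075203   0.1993515 ]
side [215 182   8   6  23] [218.86956522 184.65217391] [0.48535789 0.02119928 0.075     ]
scene [221 207  16  16 100] [228.71 213.83] [ 0.49765241 -0.00312522  0.075     ]
side [[223.29925175 180.93117329]
 [191.81525558 167.85237293]]
scene [[224.09016472 213.60524996]
 [195.17191981 200.6717156 ]]
```

Emit:
{"method": "play_rows", "body": {
  "steps": [
    [[-0.1, -1, 0, 0, 0, 0, 0.3], [-0.1, -1, 0, 0, 0, 0, 0.3], [-0.1, -1, 0, 0, 0, 0, 0.3], [-0.1, -1, 0, 0, 0, 0, 0.3], [-0.1, -1, 0, 0, 0, 0, 0.3], [-0.1, -1, 0, 0, 0, 0, 0.3], [-0.1, -1, 0, 0, 0, 0, 0.3], [-0.1, -1, 0, 0, 0, 0, 0.3]]
  ]
}}

```text
time_s: 15.0
eef_pos: [0.5174, -0.1669, 0.199]
eef_rot: [[-1.0, -0.0, 0.001], [-0.0, 1.0, -0.0], [-0.001, -0.0, -1.0]]
contact_force: [1.6, 0.2, 0.0]
grip_width: 0.651
finger_force: 0.0
```

Emit:
{"method": "play_rows", "body": {
  "steps": [
    [[-0.05, -1, 0, 0, 0, 0, 0.3], [-0.05, -1, 0, 0, 0, 0, 0.3], [-0.05, -1, 0.8, 0, 0, 0, 0.3], [-0.05, -1, 0.8, 0, 0, 0, 0.3], [-0.05, -1, 0.8, 0, 0, 0, 0.3], [0, -0.8, 0.8, 0, 0, 0.69, 0.3], [0, 0, 0.8, 0, 0, 0, 0.3], [0, 0, 0.8, 0, 0, 0, 0.3]]
  ]
}}

```text
time_s: 15.8
eef_pos: [0.5222, -0.2832, 0.1015]
eef_rot: [[-0.995, 0.104, -0.0], [0.104, 0.995, 0.0], [0.0, 0.0, -1.0]]
contact_force: [-0.3, 0.2, 0.4]
grip_width: 0.646
finger_force: 0.0
```

Run:
```python
from h import *
s=telemetry.observe();c=cam("wrist",s);im=grab_frame("wrist");cv2.imwrite("pics/w3.png",im);print(s["eef_pos"])
H=camera_params("wrist");Hh=H["hand_eye"];ct=(H["mtx"],H["k1"],Hh[:3,3],Hh[:3,:3])
hsv=cv2.cvtColor(im,cv2.COLOR_BGR2HSV)
w=cv2.inRange(hsv,(45,120,25),(88,255,255))
nn,l,st,ce=cv2.connectedComponentsWithStats(w)
for i in range(1,nn):
    if st[i,4]>300:
        x,y,a,b,A=st[i];print(st[i],ce[i])
        hz=s["eef_pos"][2]-.04
        print("top,bottom edges tool:",onz(ct,x+a/2,y,hz).round(4),onz(ct,x+a/2,y+b,hz).round(4))
        hz=s["eef_pos"][2]-.028
        print("sides",onz(ct,x,y+b/2,hz).round(4),onz(ct,x+a,y+b/2,hz).round(4))
```

```text
[ 0.52224153 -0.28322753  0.10147966]
[ 250  174   47   90 3851] [272.51545053 217.64165152]
top,bottom edges tool: [ 0.0382 -0.0017  0.0615] [-0.0261 -0.0018  0.0615]
sides [ 0.0034 -0.0186  0.0735] [0.0034 0.015  0.0735]
```

Emit:
{"method": "play_rows", "body": {
  "steps": [
    [[0, -0.08, 0.9, 0, 0, 0, 0.3], [0, 0, 0.9, 0, 0, 0, 0.3], [0, 0, 0.9, 0, 0, 0, 0.3], [0, 0, 0.8, 0, 0, 0, 0.3], [0, 0, 0.7, 0, 0, 0, 0.3], [0, 0, 0.4, 0, 0, 0, 0.3], [0, 0, 0, 0, 0, 0, 0.0], [0, 0, 0, 0, 0, 0, -0.5]]
  ]
}}

```text
time_s: 16.65
eef_pos: [0.5223, -0.2845, 0.0109]
eef_rot: [[-0.995, 0.103, 0.0], [0.103, 0.995, -0.0], [-0.001, -0.0, -1.0]]
contact_force: [0.6, 0.1, -1.1]
grip_width: 0.387
finger_force: 29.9
```

Emit:
{"method": "play_rows", "body": {
  "steps": [
    [[0, 0, 0, 0, 0, 0, -0.8], [0, 0, 0, 0, 0, 0, -1], [0, 0, 0, 0, 0, 0, -1], [0, 0, -0.3, 0, 0, 0, -1], [0, 0, -0.7, 0, 0, 0, -1], [0, 0, -1, 0, 0, -0.69, -1], [0, 0, -1, 0, 0, 0, -1], [0, 0, -1, 0, 0, 0, -1]]
  ]
}}

```text
time_s: 17.45
eef_pos: [0.5219, -0.2843, 0.0915]
eef_rot: [[-1.0, -0.0, 0.0], [-0.0, 1.0, 0.0], [-0.0, 0.0, -1.0]]
contact_force: [-0.1, 1.2, -2.0]
grip_width: 0.385
finger_force: 30.0
```

Emit:
{"method": "play_rows", "body": {
  "steps": [
    [[0.2, 1, -1, 0, 0, 0, -1], [0.2, 1, -1, 0, 0, 0, -1], [0.2, 1, -1, 0, 0, 0, -1], [0.2, 1, -1, 0, 0, 0, -1], [0, 1, -1, 0, 0, 0, -1], [0, 1, -0.5, 0, 0, 0, -1], [0, 1, 0, 0, 0, 0, -1], [0, 1, 0, 0, 0, 0, -1]]
  ]
}}

```text
time_s: 18.25
eef_pos: [0.5059, -0.1236, 0.2013]
eef_rot: [[-1.0, 0.0, 0.001], [0.0, 1.0, -0.0], [-0.001, -0.0, -1.0]]
contact_force: [0.7, -0.2, -2.1]
grip_width: 0.388
finger_force: 30.2
```

Run:
```python
from h import *
s=telemetry.observe();im=grab_frame("wrist");cv2.imwrite("pics/w4.png",im);print(s["eef_pos"],s["time_s"])
H=camera_params("wrist");Hh=H["hand_eye"];ct=(H["mtx"],H["k1"],Hh[:3,3],Hh[:3,:3])
w=cv2.inRange(cv2.cvtColor(im,cv2.COLOR_BGR2HSV),(45,120,25),(88,255,255))
nn,l,st,ce=cv2.connectedComponentsWithStats(w)
for i in range(1,nn):
    if st[i,4]>300:
        x,y,a,b,A=st[i];print(st[i],"edges",onz(ct,x+a/2,y,-.0306).round(4),onz(ct,x+a/2,y+b,-.0306).round(4))
```

```text
[ 0.50587987 -0.12355035  0.20126449] 18.25
[236 194  80  20 772] edges [ 0.0485 -0.0003 -0.0306] [ 0.0409 -0.0003 -0.0306]
[ 236  215   79  143 9711] edges [ 0.0405 -0.0005 -0.0306] [-0.024  -0.0005 -0.0306]
```

Run:
```python
from h import *
for f,lo,hi in(("p2",100,130),("w4",45,88)):
    im=cv2.imread(f"pics/{f}.png");w=cv2.inRange(cv2.cvtColor(im,cv2.COLOR_BGR2HSV),(lo,120,25),(hi,255,255))
    nn,l,st,ce=cv2.connectedComponentsWithStats(w);print(f,[t.tolist() for t in st[1:] if t[4]>200])
    print([im[v,276].tolist() for v in range(184,250,4)])
```

```text
p2 [[236, 212, 79, 17, 707], [236, 231, 79, 145, 10109]]
[[123, 118, 110], [122, 117, 109], [255, 255, 255], [255, 255, 255], [163, 160, 158], [140, 138, 135], [128, 126, 124], [250, 249, 248], [255, 255, 255], [133, 83, 52], [247, 174, 91], [133, 92, 65], [89, 84, 84], [86, 83, 81], [247, 173, 90], [247, 171, 89], [247, 171, 90]]
w4 [[236, 194, 80, 20, 772], [236, 215, 79, 143, 9711]]
[[78, 78, 77], [79, 78, 77], [79, 79, 76], [85, 84, 82], [148, 146, 143], [47, 71, 41], [57, 108, 42], [52, 100, 36], [17, 18, 16], [15, 13, 15], [44, 90, 31], [48, 97, 34], [49, 98, 34], [48, 96, 32], [49, 97, 34], [48, 98, 34], [48, 97, 34]]
```

Emit:
{"method": "play_rows", "body": {
  "steps": [
    [[-0.1, 1, 0, 0, 0, 0, -1], [0, 1, 0, 0, 0, 0, -1], [0, 1, 0, 0, 0, 0, -1], [0, 1, 0, 0, 0, 0, -1], [0, 1, 0, 0, 0, 0, -1], [0, 1, 0, 0, 0, 0, -1], [0, 1, 0, 0, 0, 0, -1], [0, 1, 0, 0, 0, 0, -1]]
  ]
}}

```text
time_s: 19.1
eef_pos: [0.5078, 0.0364, 0.2007]
eef_rot: [[-1.0, 0.0, 0.0], [0.0, 1.0, -0.0], [-0.0, -0.0, -1.0]]
contact_force: [-0.2, -1.0, -1.7]
grip_width: 0.387
finger_force: 30.3
```

Emit:
{"method": "play_rows", "body": {
  "steps": [
    [[0, 1, 0, 0, 0, 0, -1], [0, 1, 0.4, 0, 0, 0, -1], [0, 1, 0.8, 0, 0, 0, -1], [0, 0.7, 0.9, 0, 0, 0, -1], [0, 0.15, 0.9, 0, 0, 0, -1], [0, 0, 0.9, 0, 0, 0, -1], [0, 0, 0.8, 0, 0, 0, -1], [0, 0, 0.6, 0, 0, 0, -1]]
  ]
}}

```text
time_s: 19.9
eef_pos: [0.5076, 0.1127, 0.0937]
eef_rot: [[-1.0, -0.0, -0.001], [-0.0, 1.0, -0.0], [0.001, -0.0, -1.0]]
contact_force: [-0.9, 0.5, -1.8]
grip_width: 0.389
finger_force: 30.3
```

Emit:
{"method": "play_rows", "body": {
  "steps": [
    [[0, 0, 0.4, 0, 0, 0, -1], [0, 0, 0.3, 0, 0, 0, -1], [0, 0, 0.2, 0, 0, 0, -1], [0, 0, 0.1, 0, 0, 0, -1], [0, 0, 0, 0, 0, 0, -1], [0, 0, 0, 0, 0, 0, -1], [0, 0, 0, 0, 0, 0, -1], [0, 0, 0, 0, 0, 0, -1]]
  ]
}}

```text
time_s: 20.7
eef_pos: [0.5081, 0.1127, 0.0745]
eef_rot: [[-1.0, -0.0, 0.0], [-0.0, 1.0, 0.0], [-0.0, 0.0, -1.0]]
contact_force: [0.1, -0.2, -0.7]
grip_width: 0.382
finger_force: 30.3
```

Sitting on the rails (weight partly carried, no side force). Release, lift and return for orange at (0.514, -0.3665).

Emit:
{"method": "play_rows", "body": {
  "steps": [
    [[0, 0, 0, 0, 0, 0, -0.1], [0, 0, 0, 0, 0, 0, 0.1], [0, 0, 0, 0, 0, 0, 0.3], [0, 0, 0, 0, 0, 0, 0.3], [0, 0, -0.3, 0, 0, 0, 0.3], [0, 0, -0.5, 0, 0, 0, 0.3], [0, 0, -0.8, 0, 0, 0, 0.3], [0, 0, -1, 0, 0, 0, 0.3]]
  ]
}}

```text
time_s: 21.5
eef_pos: [0.5077, 0.1127, 0.1273]
eef_rot: [[-1.0, -0.0, -0.001], [-0.0, 1.0, 0.0], [0.001, 0.0, -1.0]]
contact_force: [0.1, 0.9, 0.7]
grip_width: 0.652
finger_force: 0.0
```

Emit:
{"method": "play_rows", "body": {
  "steps": [
    [[0, 0, -1, 0, 0, 0, 0.3], [0, 0, -1, 0, 0, 0, 0.3], [0, -1, -1, 0, 0, 0, 0.3], [0, -1, -0.7, 0, 0, 0, 0.3], [0, -1, 0, 0, 0, 0, 0.3], [0, -1, 0, 0, 0, 0, 0.3], [0, -1, 0, 0, 0, 0, 0.3], [0, -1, 0, 0, 0, 0, 0.3]]
  ]
}}

```text
time_s: 22.3
eef_pos: [0.5079, -0.0081, 0.2014]
eef_rot: [[-1.0, -0.0, 0.001], [-0.0, 1.0, -0.0], [-0.001, -0.0, -1.0]]
contact_force: [0.1, 0.3, -0.3]
grip_width: 0.65
finger_force: 0.0
```

Emit:
{"method": "play_rows", "body": {
  "steps": [
    [[-0.03, -1, 0, 0, 0, 0, 0.3], [-0.03, -1, 0, 0, 0, 0, 0.3], [-0.03, -1, 0, 0, 0, 0, 0.3], [-0.03, -1, 0, 0, 0, 0, 0.3], [-0.03, -1, 0, 0, 0, 0, 0.3], [-0.03, -1, 0, 0, 0, 0, 0.3], [-0.03, -1, 0, 0, 0, 0, 0.3], [-0.03, -1, 0, 0, 0, 0, 0.3]]
  ]
}}

```text
time_s: 23.1
eef_pos: [0.5128, -0.1682, 0.2013]
eef_rot: [[-1.0, 0.0, 0.001], [0.0, 1.0, -0.0], [-0.001, -0.0, -1.0]]
contact_force: [-0.2, -0.3, -0.7]
grip_width: 0.65
finger_force: 0.0
```

Emit:
{"method": "play_rows", "body": {
  "steps": [
    [[0, -1, 0, 0, 0, 0, 0.3], [0, -1, 0, 0, 0, 0, 0.3], [0, -1, 0, 0, 0, 0, 0.3], [0, -1, 0, 0, 0, 0, 0.3], [0, -1, 0, 0, 0, 0, 0.3], [0, -1, 0, 0, 0, 0, 0.3], [0, -1, 0.5, 0, 0, 0, 0.3], [0, -1, 0.8, 0, 0, 0, 0.3]]
  ]
}}

```text
time_s: 23.9
eef_pos: [0.513, -0.3292, 0.174]
eef_rot: [[-1.0, 0.0, 0.001], [0.0, 1.0, -0.001], [-0.001, -0.001, -1.0]]
contact_force: [0.0, 0.4, -0.3]
grip_width: 0.651
finger_force: 0.0
```

Run:
```python
from h import *
s=telemetry.observe();print(s["eef_pos"],s["time_s"])
for n in("side","scene"):
    im=grab_frame(n);cv2.imwrite(f"pics/{n}3.png",im);hsv=cv2.cvtColor(im,cv2.COLOR_BGR2HSV)
    x0,x1,y0,y1=(165,260,130,215) if n=="side" else (165,265,170,255)
    for k,lo,hi in(("blue",105,125),("green",50,72)):
        w=np.zeros(hsv.shape[:2],np.uint8);w[y0:y1,x0:x1]=cv2.inRange(hsv,(lo,140,50),(hi,255,255))[y0:y1,x0:x1]
        nn,l,st,ce=cv2.connectedComponentsWithStats(w)
        for i in range(1,nn):
            if st[i,4]>8:print(n,k,st[i],ce[i])
    print(n,proj(cam(n),[[.504,.017,.068],[.504,.05,.075],[.504,.083,.082]]).round(1).tolist())
```

```text
[ 0.51302246 -0.32921546  0.17395634] 23.9
side blue [215 182   8   7  21] [219.14285714 185.04761905]
side green [206 180   6   5  13] [208.61538462 181.92307692]
side [[223.3, 180.9], [212.4, 176.3], [201.5, 171.6]]
scene blue [221 207  16  16 100] [228.65 213.93]
scene green [208 211   6   6   9] [210.66666667 213.55555556]
scene [[224.1, 213.6], [213.9, 208.8], [203.9, 204.1]]
```

Emit:
{"method": "play_rows", "body": {
  "steps": [
    [[0, -1, 0.8, 0, 0, 0, 0.3], [0, -0.86, 0.8, 0, 0, 0.69, 0.3], [0, 0, 0.8, 0, 0, 0, 0.3], [0, 0, 0.8, 0, 0, 0, 0.3], [0, 0, 0.4, 0, 0, 0, 0.3], [0, 0, 0, 0, 0, 0, 0.3], [0, 0, 0, 0, 0, 0, 0.3], [0, 0, 0, 0, 0, 0, 0.3]]
  ]
}}

```text
time_s: 24.8
eef_pos: [0.5132, -0.3648, 0.1031]
eef_rot: [[-0.995, 0.103, 0.001], [0.103, 0.995, -0.001], [-0.001, -0.001, -1.0]]
contact_force: [-0.4, -0.1, 0.6]
grip_width: 0.654
finger_force: 0.0
```

Run:
```python
from h import *
s=telemetry.observe();im=grab_frame("wrist");cv2.imwrite("pics/w5.png",im);print(s["eef_pos"])
H=camera_params("wrist");Hh=H["hand_eye"];ct=(H["mtx"],H["k1"],Hh[:3,3],Hh[:3,:3])
w=cv2.inRange(cv2.cvtColor(im,cv2.COLOR_BGR2HSV),(3,185,40),(16,255,255));w[:,:200]=0;w[:,350:]=0
nn,l,st,ce=cv2.connectedComponentsWithStats(w)
for i in range(1,nn):
    if st[i,4]>200:
        x,y,a,b,A=st[i];hz=s["eef_pos"][2]-.04
        print(st[i],onz(ct,x+a/2,y,hz).round(4),onz(ct,x,y+b/2,hz+.012).round(4),onz(ct,x+a,y+b/2,hz+.012).round(4))
```

```text
[ 0.51316631 -0.36479908  0.10311355]
[249 177  47  10 222] [ 0.0359 -0.0023  0.0631] [ 0.03   -0.0188  0.0751] [0.03   0.0139 0.0751]
[ 250  189   46   87 3628] [ 0.0279 -0.002   0.0631] [-0.0075 -0.019   0.0751] [-0.0076  0.0146  0.0751]
```

Emit:
{"method": "play_rows", "body": {
  "steps": [
    [[0, -0.1, 0.9, 0, 0, 0, 0.3], [0, 0, 0.9, 0, 0, 0, 0.3], [0, 0, 0.9, 0, 0, 0, 0.3], [0, 0, 0.8, 0, 0, 0, 0.3], [0, 0, 0.7, 0, 0, 0, 0.3], [0, 0, 0.4, 0, 0, 0, 0.3], [0, 0, 0, 0, 0, 0, 0.0], [0, 0, 0, 0, 0, 0, -0.5]]
  ]
}}

```text
time_s: 25.65
eef_pos: [0.5129, -0.3667, 0.011]
eef_rot: [[-0.995, 0.103, 0.001], [0.103, 0.995, -0.001], [-0.001, -0.0, -1.0]]
contact_force: [0.3, -0.2, -1.9]
grip_width: 0.39
finger_force: 29.9
```

Emit:
{"method": "play_rows", "body": {
  "steps": [
    [[0, 0, 0, 0, 0, 0, -0.8], [0, 0, 0, 0, 0, 0, -1], [0, 0, 0, 0, 0, 0, -1], [0, 0, -0.3, 0, 0, 0, -1], [0, 0, -0.7, 0, 0, 0, -1], [0, 0, -1, 0, 0, -0.69, -1], [0, 0, -1, 0, 0, 0, -1], [0, 0, -1, 0, 0, 0, -1]]
  ]
}}

```text
time_s: 26.45
eef_pos: [0.5125, -0.3665, 0.0914]
eef_rot: [[-1.0, -0.0, -0.0], [-0.0, 1.0, 0.0], [0.0, 0.0, -1.0]]
contact_force: [0.3, -0.6, -1.7]
grip_width: 0.386
finger_force: 30.0
```

Emit:
{"method": "play_rows", "body": {
  "steps": [
    [[0.1, 1, -1, 0, 0, 0, -1], [0.1, 1, -1, 0, 0, 0, -1], [0.1, 1, -1, 0, 0, 0, -1], [0, 1, -1, 0, 0, 0, -1], [0, 1, -1, 0, 0, 0, -1], [0, 1, -0.5, 0, 0, 0, -1], [0, 1, 0, 0, 0, 0, -1], [0, 1, 0, 0, 0, 0, -1]]
  ]
}}

```text
time_s: 27.25
eef_pos: [0.5064, -0.2054, 0.2006]
eef_rot: [[-1.0, 0.0, 0.0], [0.0, 1.0, -0.0], [-0.0, -0.0, -1.0]]
contact_force: [-0.2, 0.6, -1.4]
grip_width: 0.39
finger_force: 30.1
```

Run:
```python
from h import *
s=telemetry.observe();im=grab_frame("wrist");cv2.imwrite("pics/w6.png",im);print(s["eef_pos"],s["time_s"])
w=cv2.inRange(cv2.cvtColor(im,cv2.COLOR_BGR2HSV),(3,180,40),(16,255,255));w[:,:225]=0;w[:,325:]=0
nn,l,st,ce=cv2.connectedComponentsWithStats(w);print([t.tolist() for t in st[1:] if t[4]>100])
print([im[v,276].tolist() for v in range(184,250,4)])
```

```text
[ 0.50644579 -0.20539387  0.20058419] 27.25
[[236, 218, 78, 24, 751], [237, 238, 80, 138, 8835]]
[[42, 73, 103], [40, 68, 93], [43, 69, 99], [35, 60, 86], [42, 71, 99], [77, 82, 87], [81, 80, 77], [80, 81, 78], [81, 79, 79], [81, 81, 78], [87, 87, 84], [144, 143, 139], [33, 57, 104], [41, 90, 175], [33, 78, 162], [19, 18, 17], [19, 17, 16]]
```

Emit:
{"method": "play_rows", "body": {
  "steps": [
    [[0.1, 1, 0, 0, 0, 0, -1], [0.1, 1, 0, 0, 0, 0, -1], [0.1, 1, 0, 0, 0, 0, -1], [0.1, 1, 0, 0, 0, 0, -1], [0.02, 1, 0, 0, 0, 0, -1], [0, 1, 0, 0, 0, 0, -1], [0, 1, 0, 0, 0, 0, -1], [0, 1, 0, 0, 0, 0, -1]]
  ]
}}

```text
time_s: 28.1
eef_pos: [0.4978, -0.0455, 0.2001]
eef_rot: [[-1.0, -0.0, -0.0], [-0.0, 1.0, 0.0], [0.0, 0.0, -1.0]]
contact_force: [-0.2, -0.5, -1.5]
grip_width: 0.389
finger_force: 30.3
```

Emit:
{"method": "play_rows", "body": {
  "steps": [
    [[0, 1, 0, 0, 0, 0, -1], [0, 1, 0, 0, 0, 0, -1], [0, 1, 0, 0, 0, 0, -1], [0, 1, 0, 0, 0, 0, -1], [0, 1, 0, 0, 0, 0, -1], [0, 1, 0.4, 0, 0, 0, -1], [0, 1, 0.8, 0, 0, 0, -1], [0, 0.85, 0.9, 0, 0, 0, -1]]
  ]
}}

```text
time_s: 28.9
eef_pos: [0.498, 0.1117, 0.158]
eef_rot: [[-1.0, -0.0, 0.001], [-0.0, 1.0, 0.0], [-0.001, 0.0, -1.0]]
contact_force: [0.1, -0.4, -1.5]
grip_width: 0.385
finger_force: 30.3
```

Emit:
{"method": "play_rows", "body": {
  "steps": [
    [[0, 0, 0.9, 0, 0, 0, -1], [0, 0, 0.9, 0, 0, 0, -1], [0, 0, 0.8, 0, 0, 0, -1], [0, 0, 0.6, 0, 0, 0, -1], [0, 0, 0.5, 0, 0, 0, -1], [0, 0, 0.3, 0, 0, 0, -1], [0, 0, 0.1, 0, 0, 0, -1], [0, 0, 0, 0, 0, 0, -1]]
  ]
}}

```text
time_s: 29.7
eef_pos: [0.4983, 0.1104, 0.0764]
eef_rot: [[-1.0, 0.0, 0.0], [0.0, 1.0, -0.0], [-0.0, -0.0, -1.0]]
contact_force: [1.0, -0.3, -1.3]
grip_width: 0.387
finger_force: 30.3
```

Emit:
{"method": "play_rows", "body": {
  "steps": [
    [[0, 0.25, 0, 0, 0, 0, -1], [0, 0, 0.06, 0, 0, 0, -1], [0, 0, 0, 0, 0, 0, -0.2], [0, 0, 0, 0, 0, 0, 0], [0, 0, 0, 0, 0, 0, 0.1], [0, 0, 0, 0, 0, 0, 0.1], [0, 0, -0.2, 0, 0, 0, 0.1], [0, 0, -0.5, 0, 0, 0, 0.1]]
  ]
}}

```text
time_s: 30.5
eef_pos: [0.4977, 0.1154, 0.089]
eef_rot: [[-1.0, 0.0, -0.001], [0.0, 1.0, -0.0], [0.001, -0.0, -1.0]]
contact_force: [-0.8, -0.6, 1.3]
grip_width: 0.553
finger_force: 0.0
```

Emit:
{"method": "play_rows", "body": {
  "steps": [
    [[0, 0, -0.8, 0, 0, 0, 0.1], [0, 0, -1, 0, 0, 0, 0.1], [0, 0, -1, 0, 0, 0, -1], [0, 0, -1, 0, 0, 0, -1], [0, 0, -1, 0, 0, 0, -1], [0, 0, -1, 0, 0, 0, -1], [0, 0, 0, 0, 0, 0, -1], [0, 0, 0, 0, 0, 0, -1]]
  ]
}}

```text
time_s: 31.3
eef_pos: [0.4983, 0.1155, 0.2057]
eef_rot: [[-1.0, 0.0, 0.001], [0.0, 1.0, 0.0], [-0.001, 0.0, -1.0]]
contact_force: [-0.4, -1.1, -0.8]
grip_width: -0.002
finger_force: 0.0
```

Run:
```python
from h import *
s=telemetry.observe();print(s["eef_pos"],s["time_s"])
for n in("side","scene"):
    im=grab_frame(n);cv2.imwrite(f"pics/{n}4.png",im);hsv=cv2.cvtColor(im,cv2.COLOR_BGR2HSV)
    x0,x1,y0,y1=(165,260,130,215) if n=="side" else (165,265,170,255)
    for k,lo,hi in(("blue",105,125),("green",50,72),("orange",7,18)):
        w=np.zeros(hsv.shape[:2],np.uint8);w[y0:y1,x0:x1]=cv2.inRange(hsv,(lo,170 if k=="orange" else 140,50),(hi,255,255))[y0:y1,x0:x1]
        nn,l,st,ce=cv2.connectedComponentsWithStats(w)
        for i in range(1,nn):
            if st[i,4]>8:print(n,k,st[i],ce[i])
```

```text
[0.49827184 0.1154794  0.20566145] 31.3
side blue [216 182   7   6  24] [218.875      184.70833333]
side green [204 165  14  19 114] [210.8245614  173.54385965]
side orange [192 159  19  25 235] [201.69787234 170.18297872]
side orange [256 176   4   4  10] [257.5 177.4]
scene blue [221 207  16  16  97] [228.78350515 213.74226804]
scene green [205 210   9   8  13] [209.61538462 213.07692308]
scene orange [194 196  22  16 146] [205.30136986 202.43835616]
```

Emit:
{"method": "play_rows", "body": {
  "steps": [
    [[-0.1, -1, 0, 0, 0, 0, -1], [-0.1, -1, 0, 0, 0, 0, -1], [-0.08, -1, 0.3, 0, 0, 0, -1], [0, -1, 0.6, 0, 0, 0, -1], [0, -1, 0.8, 0, 0, 0, -1], [0, -0.57, 0.9, 0, 0, 0, -1], [0, 0, 0.9, 0, 0, 0, -1], [0, 0, 0.5, 0, 0, 0, -1]]
  ]
}}

```text
time_s: 32.2
eef_pos: [0.5027, 0.0038, 0.1231]
eef_rot: [[-1.0, 0.001, -0.003], [0.001, 1.0, 0.001], [0.003, 0.001, -1.0]]
contact_force: [0.2, -0.4, 0.3]
grip_width: -0.007
finger_force: 0.0
```

Emit:
{"method": "play_rows", "body": {
  "steps": [
    [[0, 0, 0, 0, 0, 0, -1], [0, 0, 0.3, 0, 0, 0, -1], [0, 0, 0.3, 0, 0, 0, -1], [0, 0.06, 0.3, 0, 0, 0, -1], [0, 0.06, 0.3, 0, 0, 0, -1], [0, 0.06, 0.3, 0, 0, 0, -1], [0, 0.06, 0.2, 0, 0, 0, -1], [0, 0, 0, 0, 0, 0, -1]]
  ]
}}

```text
time_s: 33.0
eef_pos: [0.5046, 0.0084, 0.0947]
eef_rot: [[-1.0, -0.0, 0.005], [-0.0, 1.0, -0.002], [-0.005, -0.002, -1.0]]
contact_force: [-12.0, -1.8, 41.0]
grip_width: 0.001
finger_force: 20.1
```

Emit:
{"method": "play_rows", "body": {
  "steps": [
    [[0, 0, -0.06, 0, 0, 0, -1], [0, 0, 0, 0, 0, 0, -1], [0, 0, 0, 0, 0, 0, -1], [0, 0, 0, 0, 0, 0, -1], [0, 0, 0, 0, 0, 0, -1], [0, 0, 0, 0, 0, 0, -1], [0, 0, 0, 0, 0, 0, -1], [0, 0, 0, 0, 0, 0, -1]]
  ]
}}

```text
time_s: 33.8
eef_pos: [0.5045, 0.0083, 0.095]
eef_rot: [[-1.0, 0.0, 0.004], [0.0, 1.0, -0.002], [-0.004, -0.002, -1.0]]
contact_force: [-7.4, -2.9, 29.3]
grip_width: 0.0
finger_force: 14.8
```

```bash
cat > chk.py <<'E'
from h import *
import sys
s=telemetry.observe();print(s["eef_pos"],s["time_s"],s["contact_force"])
for n in("side","scene"):
    im=grab_frame(n);cv2.imwrite(f"pics/{n}{sys.argv[1]}.png",im);hsv=cv2.cvtColor(im,cv2.COLOR_BGR2HSV)
    x0,x1,y0,y1=(165,260,130,215) if n=="side" else (165,265,170,255)
    for k,lo,hi in(("blue",105,125),("green",50,72),("orange",7,18)):
        w=np.zeros(hsv.shape[:2],np.uint8);w[y0:y1,x0:x1]=cv2.inRange(hsv,(lo,170 if k=="orange" else 140,50),(hi,255,255))[y0:y1,x0:x1]
        nn,l,st,ce=cv2.connectedComponentsWithStats(w)
        for i in range(1,nn):
            if st[i,4]>8:print(n,k,st[i],ce[i])
E
python3 chk.py 5
```

```text
[0.50454694 0.00832518 0.09496772] 33.8 [-7.43420183 -2.92976375 29.26459355]
side blue [228 174  12  17  42] [233.23809524 181.85714286]
side green [203 169  14  15 113] [209.88495575 175.97345133]
side orange [192 161  18  23 209] [200.57894737 171.33014354]
scene blue [225 209  19  18 150] [234.89333333 216.80666667]
scene green [205 200  16  12  43] [211.72093023 206.06976744]
scene orange [195 195  21  16 164] [205.66463415 202.29268293]
```

Emit:
{"method": "play_rows", "body": {
  "steps": [
    [[0, -0.04, -0.2, 0, 0, 0, -1], [0, -0.06, -0.3, 0, 0, 0, -1], [0, -0.06, -0.3, 0, 0, 0, -1], [0, -0.06, -0.3, 0, 0, 0, -1], [0, 0, -0.5, 0, 0, 0, -1], [0, 0, -0.8, 0, 0, 0, -1], [0, 0, -1, 0, 0, 0, -1], [0, 0, -1, 0, 0, 0, -1]]
  ]
}}

```text
time_s: 34.7
eef_pos: [0.5032, 0.0048, 0.181]
eef_rot: [[-1.0, -0.0, -0.001], [-0.0, 1.0, 0.001], [0.001, 0.001, -1.0]]
contact_force: [1.2, -0.9, 0.1]
grip_width: -0.0
finger_force: 0.0
```

Emit:
{"method": "play_rows", "body": {
  "steps": [
    [[0.5, -1, -1, 0, 0, 0, -1], [0.5, -1, -1, 0, 0, 0, -1], [0.5, -1, 0, 0, 0, 0, -1], [0.5, -1, 0, 0, 0, 0, -1], [0, -1, 0, 0, 0, 0, -1], [0, -1, 0, 0, 0, 0, -1], [0, -1, 0, 0, 0, 0, -1], [0, -1, 0, 0, 0, 0, -1]]
  ]
}}

```text
time_s: 35.5
eef_pos: [0.4633, -0.1559, 0.2204]
eef_rot: [[-1.0, -0.0, -0.001], [-0.0, 1.0, 0.001], [0.001, 0.001, -1.0]]
contact_force: [0.9, -0.3, 0.2]
grip_width: -0.003
finger_force: 0.0
```

```bash
python3 chk.py 6
python3 - <<'E'
import cv2,numpy as np
f=lambda i:cv2.resize(i,(400,300),interpolation=cv2.INTER_CUBIC)
a=cv2.imread("pics/side6.png");b=cv2.imread("pics/scene6.png")
from h import grab_frame
w=grab_frame("wrist")
cv2.imwrite("pics/fin.png",np.vstack([np.hstack([f(a[135:225,165:285]),f(b[170:260,160:280])]),np.hstack([f(a[100:310,130:410]),f(w)])]))
E
```

```text
[ 0.46333792 -0.1559225   0.22039476] 35.5 [ 0.87881088 -0.27281234  0.15659717]
side blue [232 176  18  22 202] [240.89108911 186.18811881]
side green [215 182   8   9  31] [218.77419355 185.38709677]
side orange [203 164  17  22 155] [210.84516129 173.72258065]
side orange [256 176   4   4   9] [257.55555556 177.22222222]
scene blue [232 212  21  17 172] [243.01744186 219.5872093 ]
scene green [221 207  16  16 100] [228.46 214.08]
scene orange [218 206   5   5   9] [220.11111111 208.11111111]
scene orange [203 209  12   8  20] [209.1 212.3]
```

View pics/fin.png

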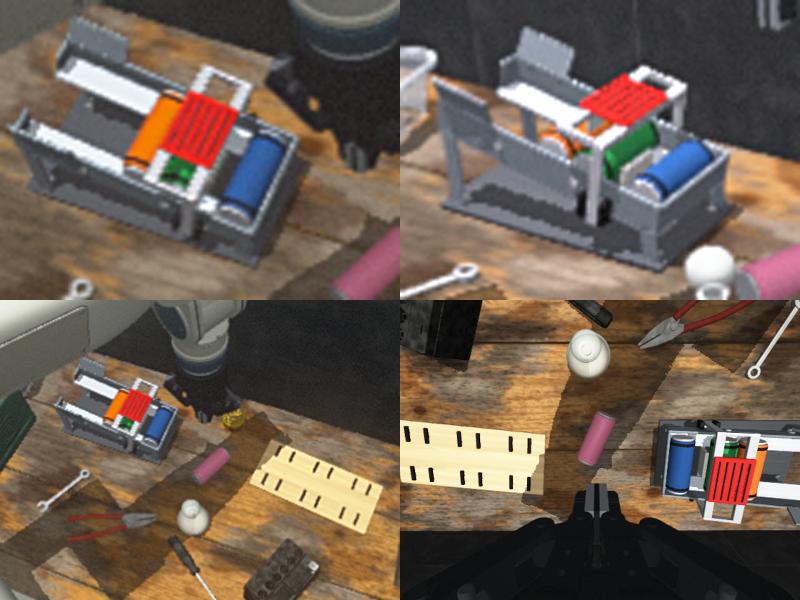

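Blue lies against the outlet's end wall, green is at the stop under the plate (which is up again), and orange is right behind it. The flask and bit holder are still upright.

```bash
python3 -c "
from plant import job;print(job.hand_in())"
```

```text
the job is handed in; nothing more can be done
None
```

The job is done and handed in at about 35.6 s: the blue cell rolled out alone to the outlet, with green then orange queued behind the stop, the red plate back up, and the flask and bit holder still standing; pressing the plate peaked at a 41 N wrist reading, taken through the fingertips.

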